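# Empty the stone pan and take off the tumbler's filler cap of unknown thread

## Robot

A 6-joint arm with a two-finger parallel gripper is mounted at the origin on the work surface. World frame = base frame: x ahead of the robot, y to its left, z up, the work surface at z = 0. Lengths are in mm, angles in rad, forces in N, time in s.
With the tool pointing down it reaches from about 400 to 925 mm from the base axis. Payload 12.5 kg.
Tool frame: the origin (TCP) lies between the finger pads; the fingertips stand 19 mm ahead of it and the grasp point (between the pads) is the TCP (env.tips_ahead is the distance from the TCP to the fingertips, in mm); z points along the fingers, y is the line along which they close (so a half turn about z gives the same grasp; the last joint's range is limited). The gripper opens to 95 mm and grips with 3 to 60 N. Pads are 20 mm wide; open, the fingers measure 119 mm over their backs; the gripper's body (75 mm by 180 mm) begins 59 mm behind the grasp point.
Start: joints at [-1.278, 0.491, 1.559, -0, 1.092, -0.106], TCP at [242.719, -575.962, 233.661] pointing down, gripper open.
Joint ranges: [-3.1, 3.1], [-0.84, 2.19], [0.05, 2.79], [-1.13, 4.28], [0.06, 2.93], [-2.69, 2.69]. Speed limits (rad/s): [2.22, 2.22, 2.79, 3.14, 3.14, 3.14].

## Interface

Orientations are given as [roll, pitch, yaw] about the fixed x, y, z axes, in that order (R = Rz(yaw) Ry(pitch) Rx(roll)).
In Python, from cell import env gives the robot as it stands.
- The arm moves only by the shell command python3 -m crank 'ROWS'. ROWS is JSON, a list of rows, each a list of 5 numbers: the shift along the tool's x, y, z in mm, then the turn about the tool's z in degrees, then the finger opening in mm, from 0 to 95.1. In form: [[dx, dy, dz, yaw, grip], ...]. A call has 1 to 10 rows; each row is the pose to reach, as a shift and turn from the pose commanded when the call began, along the tool's axes at that moment; what a row does not reach only later rows make up. A row lasts 1/12 s, in which the tool goes at most 41.7 mm and 7.16 degrees, less where a joint would pass 70% of its speed; a pose out of reach is approached as far as the arm can. A call with a gripper value outside its range is refused whole. The fingers move at their own pace and stop on an object; the grip force is fixed at half the most. Time passes only in rows, so rows that repeat a pose let the fingers close. It gives the time, the measured TCP pose, the force, the opening and the grip force at its end, in the units of the state.
- env.state(): the state, without advancing time (a new reading comes with each control period).
- env.read_camera(name): name is "scene" or "top"; returns a dict with "img" (400x640x3 uint8, blue, green, red), "K" (3x3 intrinsics, pixels), "pose" (4x4, takes a point from camera to world coordinates). Camera axes: x right, y down, z forward; pixel columns grow to the right and rows downward; lengths in mm; the calibration is good to about 2 mm. A picture is of the moment at which its call begins. There is no depth.
- env.job_done(): hands the job in; it is judged then, once.
The state is a dict: "t": time; "joints": joint angles; "qvel": joint speeds; "tau": joint torques, N m; "eef_pos": TCP position; "tcp_rot": TCP orientation; "ft_force": force on the tool from outside, world axes, zero at the start; "moment": the same for the moment, N m; "opening": opening from 0.0 (shut) to 1.0 (fully open); "grip_force": force on a finger pad.
Only numpy, scipy, OpenCV 4.12 (cv2) and the standard library are available. Lean on these libraries where they do the work, as an engineer would, in place of code of your own. Each camera call takes 0.05 s, during which the arm holds its last target. There are 200 camera calls.

## Task

We are changing the stones in the tumbler: raise the hinged pan by its handle so that all six worn stones tip into the scrap bin, then take the winged filler cap off the tumbler. Nobody remembers whether this cap loosens clockwise or anticlockwise, so try both ways until you find how it comes free. Finish still holding the cap upright and still in the gripper, lifted straight up at least 5 cm above its opening (do not put it down or let go), and leave the other things on the table where they are.

Things in the scene. Friction and masses are not known exactly. Their poses are not given: they have to be found in the camera images.
- tumbler: The tumbler: grey square tub 200 x 200, fixed, its flat top 150 above the table. Origin: centre of its underside, on the table. In the middle of its top is the filler opening inside a steel collar, 56 inner and 68 outer diameter, 8 high.
- opening (a point): Centre of the filler opening, on the tumbler's top face; axes as the tumbler's. The opening is a slot 46 long (along the tumbler's y) and 26 wide in a plate 12 thick.
- cap: Filler cap, loose, aluminium, about 0.1 kg: disc 52 across, 14 thick, lying inside the collar, with an upright wing on top. Origin: centre of the disc's underside, z up. At the start it is locked, its x within 0.1 rad of the tumbler's x. Which way loosens (clockwise or anticlockwise) differs between starts and cannot be seen. It turns freely, stays where left; turned back it locks again.
- cap_wing (a point): Grip point on the cap's wing, 12 below its top and 38 above the cap's origin. The wing: 46 long along the cap's x, 14 thick along its y, from 14 to 50 above the cap's origin. The wing lies parallel to the key bar below.
- cap_key (a point): Middle of the key bar under the cap (hidden), 40 x 10 x 10, along the cap's x, 19 below the cap's origin, hooked under the plate with 2 mm vertical play. Turned 65 to 95 degrees from the tumbler's x the loosening way it lies in the slot and the cap lifts straight out (nothing clicks). The other way it meets a hard hidden stop after some 10 to 25 degrees.
- bin: Scrap bin with the pan's frame, dark steel, fixed. Origin: on the table below the middle of the pan's hinge line. x points from the hinge into the bin, y along the hinge. An open box, x 0 to 170, y -105 to 105, walls 5 thick: 100 tall at the hinge, 130 at the sides, 170 at the far end.
- pan_hinge (a point): Middle of the pan's hinge line, 115 above the table; axes as the bin's. The hinge axis is the bin's y.
- pan (a joint): Angle of the hinged pan, rad: 0 level (start), grows as the handle end is raised, at most 1.3. Aluminium tray 160 wide, three walls 26 high, reaching 170 from the hinge towards the bin's -x, open towards the bin. About 0.35 kg; let go, it swings back down by itself. The stones slide off at about 0.7 to 1.1 rad.
- pan_handle (a point): Middle of the pan's handle: round bar, 12 diameter, along the bin's y, 102 clear between its arms; moves with the pan. With the pan level it is 212 from the hinge line towards the bin's -x, 127 above the table; 36 clear gap to the pan's end wall.
- stone0: One of six worn tumbling stones, a loose grey lump about 25 to 30 across, 40 g, lying in the pan at the start. Origin: centre of its underside as built.
- stone1: One of six worn tumbling stones, a loose grey lump about 25 to 30 across, 40 g, lying in the pan at the start. Origin: centre of its underside as built.
- stone2: One of six worn tumbling stones, a loose grey lump about 25 to 30 across, 40 g, lying in the pan at the start. Origin: centre of its underside as built.
- stone3: One of six worn tumbling stones, a loose grey lump about 25 to 30 across, 40 g, lying in the pan at the start. Origin: centre of its underside as built.
- stone4: One of six worn tumbling stones, a loose grey lump about 25 to 30 across, 40 g, lying in the pan at the start. Origin: centre of its underside as built.
- stone5: One of six worn tumbling stones, a loose grey lump about 25 to 30 across, 40 g, lying in the pan at the start. Origin: centre of its underside as built.
- mushroom: Bystander: small cast-concrete mushroom, 58 wide, 72 tall. Origin: centre of its underside.
- pumpkin: Bystander: cast pumpkin, 90 wide, 68 tall. Origin: centre of its underside.
- plug: Bystander: plain flat aluminium disc without a wing, 48 across, 16 thick (not the cap). Origin: centre of its underside.
- gourd: Bystander: clay-coloured cast gourd, 68 wide, 95 tall. Origin: centre of its underside.
- can: Bystander: tin can, 72 across, 110 tall. Origin: centre of its underside.
- sealer: Bystander: upright bottle, 60 across, 170 tall. Origin: centre of its underside.
- scraper: Bystander: flat scraper lying on the table. Origin: a point on the tool, at its underside.
Mind the look-alikes: they are no part of the job. What is shaped like the cap but blue or yellow is not meant.

How it is judged (in metres and radians):
On the way, in this order (a step that is already met when the one before it is completed fails the run):
1. all six stones are in the scrap bin (x of stone0 in the frame of bin between 0 and 0.17 m and y of stone0 in the frame of bin between -0.105 and 0.105 m and height (world z) of each of stone0, stone1, stone2, stone3, stone4, stone5 below 0.085 m and x of stone1 in the frame of bin between 0 and 0.17 m and y of stone1 in the frame of bin between -0.105 and 0.105 m and x of stone2 in the frame of bin between 0 and 0.17 m and y of stone2 in the frame of bin between -0.105 and 0.105 m and x of stone3 in the frame of bin between 0 and 0.17 m and y of stone3 in the frame of bin between -0.105 and 0.105 m and x of stone4 in the frame of bin between 0 and 0.17 m and y of stone4 in the frame of bin between -0.105 and 0.105 m and x of stone5 in the frame of bin between 0 and 0.17 m and y of stone5 in the frame of bin between -0.105 and 0.105 m), for 0.2 s.
2. the cap is lifted off its opening (z of cap in the frame of opening above 0.045 m), for 0.2 s.
At the end, for the whole second after the job is handed in: All six stones lie in the scrap bin (inside its walls, below its rim). The cap is held in the fingers (over 2 N), its underside at least 45 mm above the tumbler's top, within 80 mm sideways of the opening's centre, tilted less than 0.4 rad, slower than 0.03 m/s, touching neither tumbler nor bin (all of step 1 and z of cap in the frame of opening above 0.045 m and horizontal distance between cap and opening below 0.08 m and angle between cap's own z axis and vertical below 0.4 rad and linear speed of cap below 0.03 m/s and contact force between cap and the fingers above 2 N and contact force between cap and tumbler below 0.1 N and contact force between cap and bin below 0.1 N); the arm keeps its last pose, push and grip.
It fails at once if a bystander (mushroom, pumpkin, plug, gourd, can, sealer or scraper) is moved more than 30 mm (distance of any of mushroom, pumpkin, plug, gourd, can, sealer, scraper from where it was at the start of the episode above 0.03 m).
It also fails if it takes over 72 s, if anything falls off the work surface, if the arm or the gripper's body presses on something with over 40 N, if the wrist force passes 120 N, or if a joint passes its speed limit or range.

## Working session

There is one attempt and no reset: what is moved stays moved. The work goes in short steps, Python scripts to look and compute and a shell command to move; the robot and the scene stay as the last step left them, time stands still between calls to the robot, and variables do not carry over. Pictures are saved under pics/ and viewed, at most 10 in all, crops included, and the job is handed in when it is done.

```bash
ls; mkdir -p pics; python3 - <<'E'
from cell import env
import cv2
for n in("scene","top"):
    c=env.read_camera(n);cv2.imwrite(f"pics/{n}0.png",c["img"]);print(n,c["K"].tolist(),c["pose"].round(4).tolist())
print(env.state())
E
```

```text
pics
scene [[421.0167870596486, 0.0, 311.70800068982663], [0.0, 421.0167870596486, 198.47500040456598], [0.0, 0.0, 1.0]] [[-0.5246, 0.5287, -0.6673, 1373.52], [0.8513, 0.3347, -0.4041, 505.3033], [0.0098, -0.78, -0.6257, 898.0819], [0.0, 0.0, 0.0, 1.0]]
top [[431.69990056006725, 0.0, 322.8321551600026], [0.0, 431.69990056006725, 202.95678520610508], [0.0, 0.0, 1.0]] [[0.0264, -0.9884, 0.1499, 348.4153], [-0.9993, -0.0302, -0.0231, 10.4471], [0.0274, -0.1491, -0.9884, 1468.3592], [0.0, 0.0, 0.0, 1.0]]
{'t': 0.1, 'joints': array([-1.27759541e+00,  4.91478516e-01,  1.55938483e+00, -5.41559901e-05,
        1.09169210e+00, -1.05592199e-01]), 'qvel': array([-0.00118199, -0.00210877, -0.0026611 , -0.00183874, -0.00176675,
        0.00168018]), 'tau': array([ 3.23491913e-03, -6.13624263e+01, -2.58605772e+01,  6.94238674e-02,
        4.70139936e-02, -7.47238482e-05]), 'eef_pos': array([ 242.64923548, -575.76344116,  233.13434019]), 'tcp_rot': array([-3.14063016e+00, -5.37081133e-05,  3.98818078e-01]), 'ft_force': array([-0.10560812,  0.19760674, -0.33151467]), 'moment': array([ 0.02881197, -0.00295734,  0.04818772]), 'grip_force': 0.0, 'opening': 0.9985325810264323}
```

View pics/top0.png

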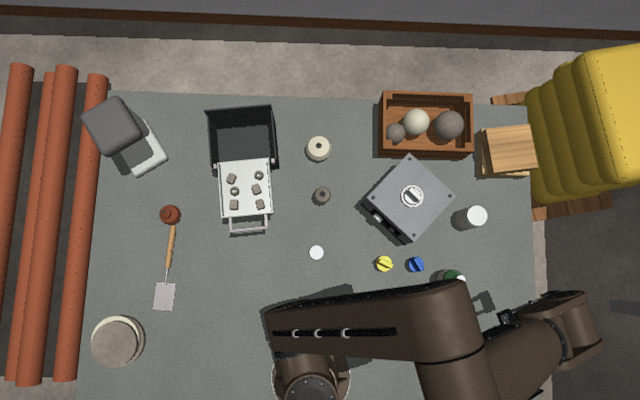

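View pics/scene0.png

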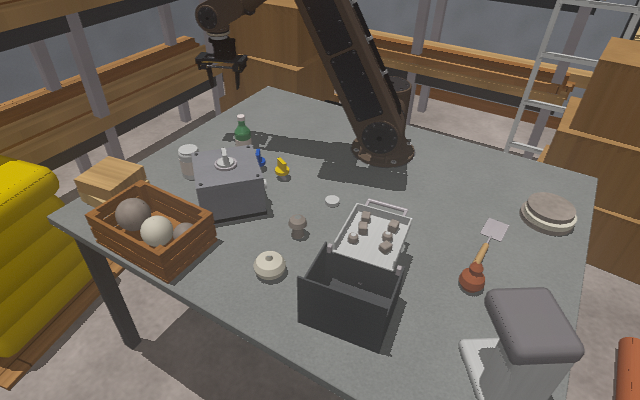

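The top view shows the bin at about (242,137), the pan with its stones at (245,187), the handle at (249,229), and the tumbler with its cap at (412,197). The scraper at (168,250) is left of the pan and the sealer (green) at (455,275) is near the tumbler. I'll zoom in to read exact corners.

```bash
python3 - <<'E'
import cv2,numpy as np
a=cv2.imread("pics/top0.png")
f=lambda x,y,w,h,s:cv2.resize(a[y:y+h,x:x+w],None,fx=s,fy=s,interpolation=cv2.INTER_CUBIC)
L=f(196,96,96,148,4);R=f(356,146,100,100,4)
o=np.zeros((600,800,3),np.uint8);o[:592,:384]=L;o[:400,400:]=R
cv2.imwrite("pics/z1.png",o)
E
```

```text
(no output)
```

View pics/z1.png

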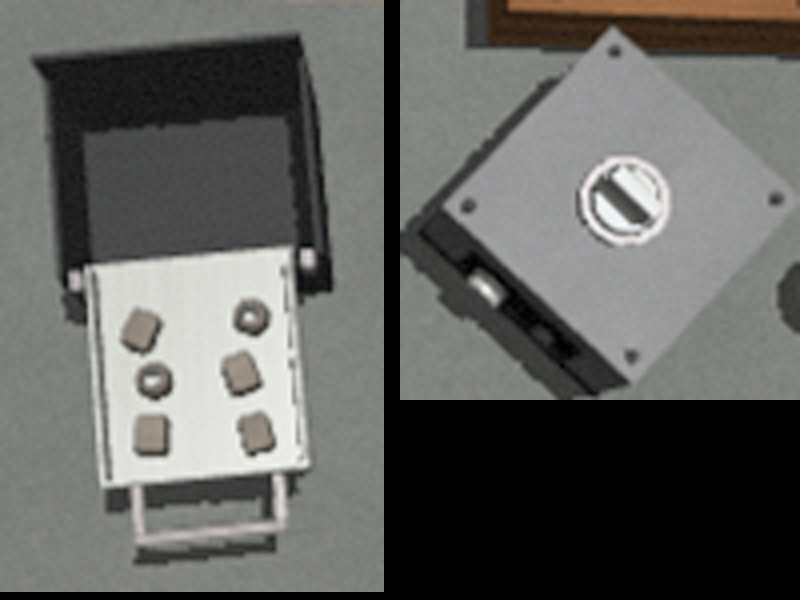

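```bash
cat > h.py <<'E'
from cell import env
import numpy as np
C={}
def px(cam,u,v,z):
    if cam not in C: C[cam]=env.read_camera(cam)
    c=C[cam];d=c["pose"][:3,:3]@np.linalg.solve(c["K"],[u,v,1]);o=c["pose"][:3,3]
    return o+d*(z-o[2])/d[2]
def proj(cam,P):
    if cam not in C: C[cam]=env.read_camera(cam)
    c=C[cam];p=c["K"]@(c["pose"][:3,:3].T@(np.array(P)-c["pose"][:3,3]));return p[:2]/p[2]
E
python3 - <<'E'
from h import *
L=lambda x,y,z:px("top",196+x/4,96+y/4,z)
R=lambda x,y,z:px("top",356+(x-400)/4,146+y/4,z)
np.set_printoptions(precision=1,suppress=True)
t=[R(*p,150) for p in[(613,27),(443,208),(632,384),(797,198)]]
print("tumbler",*t,np.mean(t,0)); 
for i in range(4):
    e=t[(i+1)%4]-t[i];print(np.linalg.norm(e),np.degrees(np.arctan2(e[1],e[0])))
for n,z,ps in[("collar",158,[(577,199),(670,199),(624,155),(624,246)]),("wingdark",200,[(597,178),(643,218)]),
 ]:
    print(n,*[R(*p,z) for p in ps],np.mean([R(*p,z) for p in ps],0))
for n,z,ps in[("handle",127,[(137,541),(285,523)]),("far170",170,[(35,62),(300,38)]),("hinge",115,[(75,280),(307,258)]),("panwall",136,[(103,487),(308,468)])]:
    q=[L(*p,z) for p in ps];e=q[1]-q[0];print(n,*q,np.mean(q,0),np.linalg.norm(e),np.degrees(np.arctan2(e[1],e[0])))
for n,u,v,z in[("sealer",455,275,100),("can",477,216,110),("gourd?",318,148,40),("mush",322,196,60)]: print(n,px("top",u,v,z))
E
```

```text
tumbler [ 717.2 -289.5  150. ] [ 568.  -156.3  150. ] [ 435.8 -303.1  150. ] [ 584.5 -433.5  150. ] [ 576.4 -295.6  150. ]
199.9509084631188 138.24581157419198
197.5299273628773 -132.003410164282
197.74216579766318 -41.25191008643689
195.8187456783095 47.34588333364475
collar [ 577.  -259.1  158. ] [ 579.2 -331.5  158. ] [ 612.8 -295.9  158. ] [ 541.3 -295.5  158. ] [ 577.6 -295.5  158. ]
wingdark [ 586.1 -265.6  200. ] [ 556.8 -300.1  200. ] [ 571.4 -282.9  200. ]
handle [454.5 263.2 127. ] [471.8 149.7 127. ] [463.2 206.5 127. ] 114.75832578061808 -81.34521352872387
far170 [822.4 355.9 170. ] [849.6 150.9 170. ] [836.  253.4 170. ] 206.78891032970697 -82.43653562806811
hinge [662.3 326.8 115. ] [686.4 143.1 115. ] [674.4 234.9 115. ] 185.2245382447881 -82.50647538804363
panwall [494.7 290.  136. ] [514.2 133.  136. ] [504.5 211.5 136. ] 158.22586906963514 -82.9273579290694
sealer [ 338.9 -444.5  100. ]
can [ 527.3 -515.8  110. ]
gourd? [754.   -1.5  40. ]
mush [585.1 -19.2  60. ]
```

```bash
cat >> h.py <<'E'
def go(x,y,z,yaw):
    s=env.state();p=s["eef_pos"];w=s["tcp_rot"][2]
    d=np.array([x,y,z])-p
    t=-((yaw-np.degrees(w)+180)%360-180)
    return [round(float(v),1) for v in (d[0]*np.cos(w)+d[1]*np.sin(w), d[0]*np.sin(w)-d[1]*np.cos(w), -d[2], t)]
E
python3 - <<'E'
from h import *
print(go(500,-150,320,60))
# wing check: projected top face/corners for yaw 48 (z=200), zoom coords
for cy in (42,48,54):
    a=np.radians(cy);u=np.array([np.cos(a),np.sin(a),0]);v=np.array([-u[1],u[0],0])
    print(cy,[((proj("top",np.array([577,-295.5,z])+s*23*u+t*7*v)-[356,146])*4+[400,0]).round().tolist() for z in(200,164) for s,t in((1,1),(1,-1),(-1,-1),(-1,1))])
E
```

```text
[402.5, -292.5, -86.8, -37.2]
42 [[609.0, 174.0], [623.0, 162.0], [664.0, 208.0], [650.0, 220.0], [599.0, 182.0], [612.0, 171.0], [652.0, 216.0], [639.0, 227.0]]
48 [[608.0, 177.0], [620.0, 164.0], [666.0, 205.0], [653.0, 219.0], [597.0, 185.0], [609.0, 172.0], [654.0, 213.0], [642.0, 226.0]]
54 [[607.0, 180.0], [617.0, 165.0], [667.0, 202.0], [656.0, 217.0], [596.0, 188.0], [607.0, 174.0], [655.0, 210.0], [644.0, 224.0]]
```

The wing model at yaw 48° matches the picture. I'll move to the pan handle first.

```bash
python3 -m crank '[[402,-292,-87,-37,90],[402,-292,-87,-37,90],[402,-292,-87,-37,90],[402,-292,-87,-37,90],[402,-292,-87,-37,90],[402,-292,-87,-37,90],[402,-292,-87,-37,90],[402,-292,-87,-37,90],[402,-292,-87,-37,90],[402,-292,-87,-37,90]]'; python3 -c "
from h import *
print(go(463,206.5,230,97.6))"
```

```text
t: 1.03
eef_pos: [455.6, -222.8, 306.0]
tcp_rot: [3.141, 0.0, 1.044]
ft_force: [1.5, -1.2, 0.1]
opening: 0.949
grip_force: 0.0
[374.9, -209.3, 76.0, -37.8]
```

```bash
python3 -m crank '[[375,-209,76,-38,60],[375,-209,76,-38,60],[375,-209,76,-38,60],[375,-209,76,-38,60],[375,-209,76,-38,60],[375,-209,76,-38,60],[375,-209,76,-38,60],[375,-209,76,-38,60],[375,-209,76,-38,60],[375,-209,76,-38,60]]'; python3 -c "
from h import *
print(go(463,206.5,230,97.6))"
```

```text
t: 1.87
eef_pos: [461.9, 187.6, 232.6]
tcp_rot: [3.141, 0.0, 1.708]
ft_force: [1.3, -0.6, 0.9]
opening: 0.626
grip_force: 0.0
[18.6, 3.7, 2.6, 0.3]
```

```bash
python3 -m crank '[[18,4,30,0,36],[18,4,40,0,36],[18,4,40,0,36],[18,4,40,0,36]]'; python3 -c "
from h import *
import cv2
print(go(463,206.5,127,97.6))
a=env.read_camera('scene')['img'][170:320,280:480];cv2.imwrite('pics/s1.png',cv2.resize(a,None,fx=4,fy=4,interpolation=2))"
```

```text
t: 2.2
eef_pos: [463.8, 203.4, 192.8]
tcp_rot: [-3.14, 0.0, 1.708]
ft_force: [-0.3, -0.4, 0.4]
opening: 0.411
grip_force: 0.0
[3.2, -0.3, 65.8, 0.3]
```

View pics/s1.png

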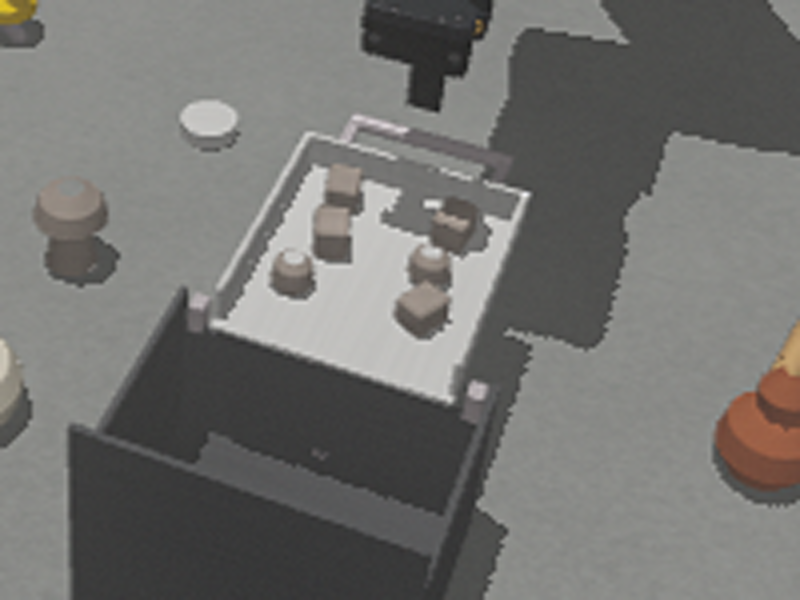

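The fingers at (428,100) stand above the middle of the handle bar at (430,142), so I can descend and grip.

```bash
python3 -m crank '[[3,0,35,0,36],[3,0,66,0,36],[3,0,66,0,36],[3,0,66,0,36],[3,0,66,0,5],[3,0,66,0,5],[3,0,66,0,5],[3,0,66,0,5],[3,0,66,0,5],[3,0,66,0,5]]'; python3 -c "
from h import *
print(env.state()['eef_pos'])
a=np.radians(7.6);H=np.array([674,234.7,115])
for t in (.15,.3,.45,.6,.75,.9,1.0,1.1,1.15,1.2):
    f=t+.0565;x=-212.3*np.cos(f);print(t,go(H[0]+x*np.cos(a),H[1]+x*np.sin(a),115+212.3*np.sin(f),97.6))"
```

```text
t: 3.08
eef_pos: [462.4, 206.6, 127.7]
tcp_rot: [-3.14, 0.0, 1.708]
ft_force: [-7.4, -1.1, 11.2]
opening: 0.12
grip_force: 30.0
[462.3569073  206.62168738 127.74591148]
0.15 [-0.2, 5.7, -30.8, 0.3]
0.3 [-0.2, 14.5, -61.3, 0.3]
0.45 [-0.3, 27.9, -90.2, 0.3]
0.6 [-0.4, 45.3, -116.8, 0.3]
0.75 [-0.5, 66.6, -140.5, 0.3]
0.9 [-0.6, 91.1, -160.7, 0.3]
1.0 [-0.6, 109.1, -172.1, 0.3]
1.1 [-0.7, 128.0, -181.6, 0.3]
1.15 [-0.8, 137.9, -185.6, 0.3]
1.2 [-0.8, 147.9, -189.2, 0.3]
```

```bash
python3 -m crank '[[0,2,-16,0,5],[0,6,-31,0,5],[0,9,-46,0,5],[0,14,-61,0,5],[0,20,-76,0,5],[0,28,-90,0,5],[0,36,-104,0,5],[0,45,-117,0,5],[0,45,-117,0,5],[0,45,-117,0,5]]'; python3 -c "
from h import *
a=np.radians(7.6);H=np.array([674,234.7,115])
for t in (.6,.7,.8,.9,1.0,1.1,1.15,1.2):
    f=t+.0565;x=-212.3*np.cos(f);print(t,go(H[0]+x*np.cos(a),H[1]+x*np.sin(a),115+212.3*np.sin(f),97.6))"
```

```text
t: 3.92
eef_pos: [503.3, 212.1, 245.0]
tcp_rot: [-3.131, 0.001, 1.708]
ft_force: [-28.9, -5.7, 18.8]
opening: 0.121
grip_force: 30.0
0.6 [-0.2, 4.0, 0.5, 0.3]
0.7 [-0.3, 17.8, -15.7, 0.3]
0.8 [-0.4, 33.1, -30.4, 0.3]
0.9 [-0.4, 49.8, -43.4, 0.3]
1.0 [-0.5, 67.7, -54.8, 0.3]
1.1 [-0.6, 86.7, -64.3, 0.3]
1.15 [-0.7, 96.5, -68.3, 0.3]
1.2 [-0.7, 106.5, -71.9, 0.3]
```

```bash
python3 -m crank '[[0,5,-10,0,5],[0,11,-18,0,5],[0,19,-25,0,5],[0,27,-33,0,5],[0,36,-40,0,5],[0,45,-47,0,5],[0,54,-53,0,5],[0,63,-58,0,5],[0,63,-58,0,5],[0,63,-58,0,5]]'; python3 -c "
from h import *
a=np.radians(7.6);H=np.array([674,234.7,115])
p=env.state()['eef_pos']-H;x=p[0]*np.cos(a)+p[1]*np.sin(a);print(np.hypot(x,p[2]),np.arctan2(p[2],-x)-.0565)"
```

```text
t: 4.75
eef_pos: [569.9, 221.1, 304.5]
tcp_rot: [3.141, 0.001, 1.708]
ft_force: [-9.3, -4.8, 15.9]
opening: 0.113
grip_force: 30.0
216.60526046387108 1.008348399026811
```

```bash
python3 -m crank '[[0,7,-5,0,5],[0,14,-9,0,5],[0,20,-12,0,5],[0,27,-14,0,5],[0,27,-14,0,5],[0,27,-14,0,5],[0,27,-14,0,5],[0,27,-14,0,5],[0,27,-14,0,5],[0,27,-14,0,5]]'; python3 -c "
from h import *
import cv2
a=np.radians(7.6);H=np.array([674,234.7,115])
p=env.state()['eef_pos']-H;x=p[0]*np.cos(a)+p[1]*np.sin(a);print(np.hypot(x,p[2]),np.arctan2(p[2],-x)-.0565)
a=env.read_camera('scene')['img'][170:350,270:450];b=env.read_camera('top')['img'][90:240,190:310]
o=np.zeros((600,800,3),np.uint8);o[:400,:400]=cv2.resize(a,(400,400));o[:500,400:]=cv2.resize(b,(400,500));cv2.imwrite('pics/s2.png',o)"
```

```text
t: 5.58
eef_pos: [597.1, 224.7, 317.4]
tcp_rot: [3.14, 0.001, 1.708]
ft_force: [-3.1, -4.5, 7.7]
opening: 0.119
grip_force: 30.0
216.7668893861902 1.1483305775740655
```

View pics/s2.png

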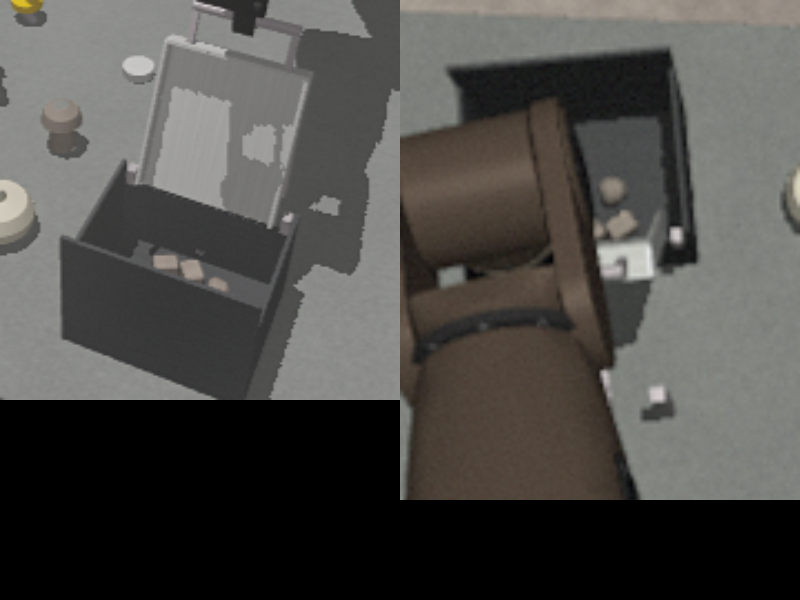

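The raised pan is empty at (225,140) and the stones show in the bin at (165,262)–(217,285). I'll lower the pan under control.

```bash
python3 -c "
from h import *
a=np.radians(7.6);H=np.array([674,234.7,115])
for t in (1.04,.93,.82,.71,.6,.49,.38,.27,.15,.03,0):
    f=t+.0565;r=215;x=-r*np.cos(f);print(t,go(H[0]+x*np.cos(a),H[1]+x*np.sin(a),115+r*np.sin(f),97.6))"
```

```text
1.04 [-0.2, -20.6, 11.1, 0.2]
0.93 [-0.1, -41.0, 23.0, 0.2]
0.82 [0.0, -60.0, 37.1, 0.2]
0.71 [0.1, -77.3, 53.2, 0.2]
0.6 [0.1, -92.7, 71.1, 0.2]
0.49 [0.2, -106.1, 90.6, 0.2]
0.38 [0.2, -117.2, 111.5, 0.2]
0.27 [0.3, -126.0, 133.4, 0.2]
0.15 [0.3, -132.8, 158.3, 0.2]
0.03 [0.3, -136.6, 183.8, 0.2]
0 [0.3, -137.1, 190.2, 0.2]
```

```bash
python3 -m crank '[[0,-20,11,0,5],[0,-41,23,0,5],[0,-60,37,0,5],[0,-77,53,0,5],[0,-93,71,0,5],[0,-106,91,0,5],[0,-117,111,0,5],[0,-126,133,0,5],[0,-133,158,0,5],[0,-136,180,0,5]]'; python3 -m crank '[[0,0,3,0,5],[0,0,4,0,36],[0,0,4,0,36],[0,0,4,0,36],[0,0,4,0,36],[0,0,-30,0,36],[0,0,-70,0,36],[0,0,-110,0,36],[0,0,-150,0,36],[0,0,-170,0,36]]';python3 -c "
from h import *
print(go(540,-130,300,70)); print(go(577,-295.5,270,48))"
```

```text
t: 6.52
eef_pos: [462.6, 207.2, 135.7]
tcp_rot: [3.138, -0.001, 1.708]
ft_force: [5.0, 4.5, -0.7]
opening: 0.115
grip_force: 30.0
t: 7.35
eef_pos: [463.0, 206.8, 311.1]
tcp_rot: [3.135, -0.001, 1.708]
ft_force: [0.2, -1.0, 0.0]
opening: 0.379
grip_force: 0.0
[-344.2, 30.3, 11.1, 27.8]
[-513.2, 44.3, 41.1, 49.8]
```

```bash
python3 -m crank '[[-513,44,21,50,60],[-513,44,21,50,60],[-513,44,21,50,60],[-513,44,21,50,60],[-513,44,21,50,60],[-513,44,21,50,60],[-513,44,21,50,60],[-513,44,21,50,60],[-513,44,21,50,60],[-513,44,21,50,60]]';python3 -c "
from h import *
import cv2
print(go(577,-295.5,188,48))
b=env.read_camera('top')['img'][95:245,190:300];a=env.read_camera('scene')['img'][110:220,160:290]
o=np.zeros((600,800,3),np.uint8);o[:,:440]=cv2.resize(b,(440,600),interpolation=2);o[:305,440:]=cv2.resize(a,(360,305),interpolation=2);cv2.imwrite('pics/s3.png',o)"
```

```text
t: 8.18
eef_pos: [554.2, -201.6, 289.5]
tcp_rot: [3.141, -0.0, 0.835]
ft_force: [0.6, 0.1, -0.6]
opening: 0.63
grip_force: 0.0
[-54.3, 79.9, 101.5, -0.2]
```

View pics/s3.png

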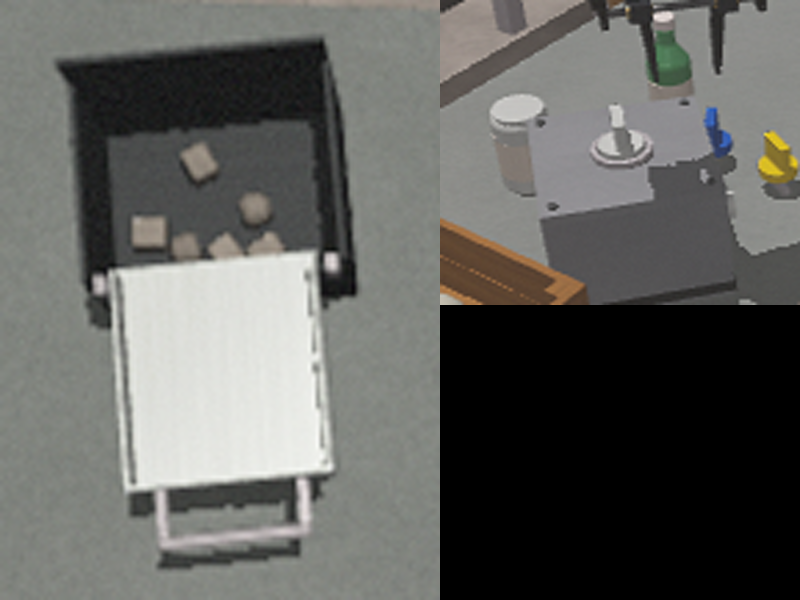

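All six stones are in the bin at (150–270, 160–250), with the pan level and empty. The cap wing at (617,125) points towards the camera, which agrees with yaw ≈48°. Next I'll descend onto the wing.

```bash
python3 -m crank '[[-54,80,0,0,40],[-54,80,0,0,40],[-54,80,30,0,40],[-54,80,60,0,40],[-54,80,90,0,40],[-54,80,101,0,40],[-54,80,101,0,40],[-54,80,101,0,40],[-54,80,101,0,40]]';python3 -c "
from h import *
print(go(577,-295.5,188,48))"
```

```text
t: 9.03
eef_pos: [578.2, -293.1, 190.1]
tcp_rot: [3.139, -0.0, 0.836]
ft_force: [0.5, 0.5, 0.2]
opening: 0.417
grip_force: 0.0
[-2.6, 0.8, 2.1, -0.1]
```

```bash
python3 -m crank '[[-2,1,2,0,40],[-2,1,2,0,40],[-2,1,2,0,5],[-2,1,2,0,5],[-2,1,2,0,5],[-2,1,2,0,5],[-2,1,2,0,5],[-2,1,2,0,5]]'; python3 -c "
from h import *
s=env.state();print(go(577,-295.5,188,48),s['moment'])"
```

```text
t: 9.7
eef_pos: [576.8, -295.2, 186.0]
tcp_rot: [3.141, 0.0, 0.835]
ft_force: [-0.9, 0.2, 0.5]
opening: 0.146
grip_force: 30.0
[-0.1, 0.3, -2.0, -0.1] [0.01005688 0.03345173 0.00965554]
```

Gripped with 13.9 mm opening, which matches the wing. I'll try clockwise (positive about tool z) in small steps.

```bash
python3 -m crank '[[0,0,-1,3,5],[0,0,-1,6,5],[0,0,-1,9,5],[0,0,-1,12,5],[0,0,-1,15,5],[0,0,-1,15,5]]'; python3 -c "
from h import *
s=env.state();print(s['moment'],np.degrees(s['tcp_rot'][2]))"; python3 -m crank '[[0,0,0,3,5],[0,0,0,6,5],[0,0,0,9,5],[0,0,0,12,5],[0,0,0,12,5]]'; python3 -c "
from h import *
s=env.state();print(s['moment'],np.degrees(s['tcp_rot'][2]))"
```

```text
t: 10.2
eef_pos: [576.7, -295.2, 186.6]
tcp_rot: [-3.141, 0.0, 0.571]
ft_force: [-0.0, 0.7, -1.0]
opening: 0.147
grip_force: 30.0
[-0.00342056 -0.01523106  0.0592233 ] 32.71593385736102
t: 10.62
eef_pos: [576.8, -295.2, 186.7]
tcp_rot: [-3.141, 0.0, 0.363]
ft_force: [0.4, 0.2, -1.4]
opening: 0.143
grip_force: 30.0
[ 0.02752556 -0.05009463  0.0625114 ] 20.813142146921116
```

```bash
python3 -m crank '[[0,0,0,3,5],[0,0,0,6,5],[0,0,0,9,5],[0,0,0,12,5],[0,0,0,15,5],[0,0,0,15,5]]'; python3 -c "
from h import *
s=env.state();print(s['moment'],np.degrees(s['tcp_rot'][2]))"
```

```text
t: 11.12
eef_pos: [576.8, -295.2, 186.7]
tcp_rot: [-3.141, 0.0, 0.103]
ft_force: [0.8, -0.3, -2.8]
opening: 0.147
grip_force: 30.0
[ 0.00139408  0.02003158 -0.04219628] 5.877718914156999
```

42° with no stop, so clockwise loosens. I'll carry on to 80°.

```bash
python3 -m crank '[[0,0,0,5,5],[0,0,0,10,5],[0,0,0,15,5],[0,0,0,20,5],[0,0,0,25,5],[0,0,0,30,5],[0,0,0,34,5],[0,0,0,38,5],[0,0,0,38,5],[0,0,0,38,5]]'; python3 -c "
from h import *
s=env.state();print(s['moment'],np.degrees(s['tcp_rot'][2]))"; python3 -m crank '[[0,0,-2,0,5],[0,0,-4,0,5],[0,0,-6,0,5],[0,0,-8,0,5],[0,0,-8,0,5]]'
```

```text
t: 11.95
eef_pos: [576.8, -295.2, 186.8]
tcp_rot: [3.142, 0.0, -0.556]
ft_force: [0.4, 0.8, -2.6]
opening: 0.145
grip_force: 30.0
[0.12935563 0.00584787 0.01968612] -31.882278439525393
t: 12.37
eef_pos: [577.0, -295.4, 195.5]
tcp_rot: [3.142, -0.001, -0.56]
ft_force: [0.2, 0.1, -2.0]
opening: 0.144
grip_force: 30.0
```

Lifts freely (8.7 mm, about 2 N). I'll raise it fully.

```bash
python3 -m crank '[[0,0,-8,0,5],[0,0,-16,0,5],[0,0,-24,0,5],[0,0,-34,0,5],[0,0,-44,0,5],[0,0,-54,0,5],[0,0,-62,0,5],[0,0,-62,0,5],[0,0,-62,0,5],[0,0,-62,0,5]]'; python3 -m crank '[[0,0,0,0,5],[0,0,0,0,5],[0,0,0,0,5],[0,0,0,0,5],[0,0,0,0,5]]'; python3 -c "
from h import *
import cv2
a=env.read_camera('scene')['img'][60:220,140:300];cv2.imwrite('pics/s4.png',cv2.resize(a,(560,560),interpolation=2))"
```

```text
t: 13.2
eef_pos: [576.6, -295.1, 256.5]
tcp_rot: [3.142, 0.001, -0.561]
ft_force: [0.3, 0.1, -1.7]
opening: 0.144
grip_force: 30.0
t: 13.62
eef_pos: [576.8, -295.2, 256.7]
tcp_rot: [3.142, 0.0, -0.561]
ft_force: [-0.5, -0.9, -2.3]
opening: 0.149
grip_force: 30.0
```

View pics/s4.png

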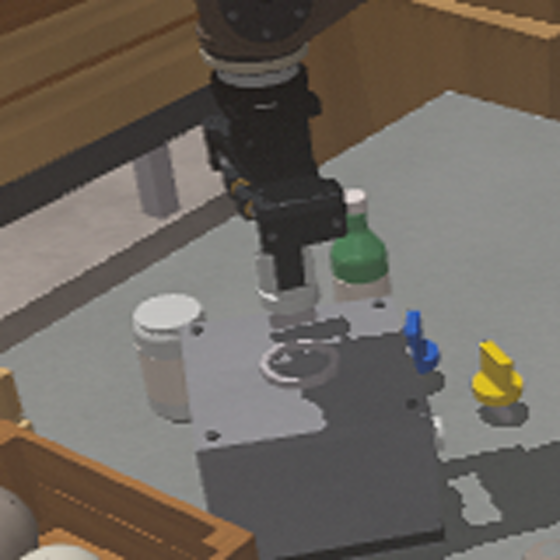

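The cap at (288,285) hangs upright in the fingers, with its key bar below at (293,318) clear of the open collar at (300,362). It is about 69 mm up, so I'll hand in.

```bash
python3 -c "
from cell import env
print(env.job_done())"
```

```text
the job is handed in; nothing more can be done
None
```

The job is handed in (no verdict came back): all six stones are in the scrap bin, and the cap, which loosened clockwise, is held upright in the gripper about 69 mm above its opening.

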